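# Put the water-test reagents back in their colour-coded carrier

### The arm

A 7-joint arm with a two-finger parallel gripper is mounted at the origin on the work surface. World frame = base frame: x ahead of the robot, y to its left, z up, the work surface at z = 0. Lengths are in m, angles in rad, forces in N, time in s.
With the tool pointing down it reaches from about 0.35 to 0.9 m from the base axis. Payload 8.1 kg.
Tool frame: the origin (TCP) lies on the centre line of the jaws, within the pads' length; the fingertips stand arm.tips_ahead ahead of it and the grasp point (between the pads) lies 8 mm behind it (arm.tips_ahead is the distance from the TCP to the fingertips, in m); z points along the fingers, y is the direction in which the jaws open and shut (so a half turn about z gives the same grasp; the last joint's range is limited). The gripper opens to 92 mm and grips with 3 to 60 N. Pads are 19 mm wide; open, the fingers measure 130 mm over their backs; the gripper's body (75 mm by 190 mm) begins 47 mm behind the grasp point.
Start: joints at [1.11, 0.434, 0.025, 1.573, -0.012, 1.134, -0.075], TCP at [0.219, -0.585, 0.238] pointing down, gripper open.
Joint ranges: [-2.62, 2.62], [-0.44, 2.09], [-1.27, 1.32], [0.08, 2.57], [-1.32, 4.46], [0.12, 2], [-2.74, 2.74]. Speed limits (rad/s): [2.22, 2.22, 3.01, 3.01, 3.14, 3.14, 3.14].

### API

Orientations are given as a rotation vector (axis times angle).
In Python, from cell import arm gives the robot as it stands. The module is installed in compiled form; this text tells all that it offers.
- The arm moves only by the tool jog_arm, never from a script. Its argument "moves" is a list of rows, each an object with "twist": the turn, a rotation vector about the tool's x, y, z in units of 10 degrees (1.0 is 10 degrees), a list of three; "xyz": the shift along the tool's x, y, z in units of 60 mm (1.0 is 60 mm), a list of three; "grip": the closure, from -1 (fully open) to 1 (shut). A call has 1 to 5 rows; each row is the pose to reach, as a shift and turn from the pose commanded when the call began, along the tool's axes at that moment; what a row does not reach only later rows make up. A row lasts 1/8 s, in which the tool goes at most 62.5 mm and 10.7 degrees, less where a joint would pass 70% of its speed; a pose out of reach is approached as far as the arm can. A call with a gripper value outside its range is refused whole. The fingers move at their own pace and stop on an object; "force" is the grip in N (left out, the last holds). Time passes only in rows, so rows that repeat a pose let the fingers close. It gives the time, the measured TCP pose, the force and the opening at its end, in the units of the state.
- arm.observe(): the state, without advancing time (a new reading comes with each control period).
- arm.get_image(name): name is "scene" or "side" or "wrist"; returns the picture (384x512x3 uint8, blue, green, red); there is no depth.
- arm.camera_params(name): a dict with "mtx" (3x3 intrinsics, pixels), "k1" (the pictures are not rectified: a ray, as slopes to the right and down, at radius r is drawn at 1 + k1 r^2 times it, then the intrinsics apply), "T" (4x4, takes a point from camera to world coordinates); the wrist camera has in their place "T_tool_cam" (4x4, takes a point from camera to tool coordinates, whose origin is the TCP and whose axes are the flange's). Camera axes: x right, y down, z forward; pixel columns grow to the right and rows downward; lengths in m; the calibration is good to about 2 mm. A picture is of the moment at which its call begins: read the wrist's pose just before it. camera_params takes no time and is no camera call.
- arm.sign_off(): hands the job in, once; it reports no verdict.
The state is a dict: "clock": time; "joints": joint angles; "dq": joint speeds; "joint_efforts": joint torques, N m; "position": TCP position; "ee_rot": TCP orientation; "force": force on the tool from outside, world axes, zero at the start; "ft_torque": the same for the moment, N m; "width": opening from 0.0 (shut) to 1.0 (fully open).
Only numpy, scipy, OpenCV 4.12 (cv2) and the standard library are available. Lean on these libraries where they do the work, as an engineer would, in place of code of your own. Each camera call takes 0.05 s, during which the arm holds its last target. There are 200 camera calls.

### The job

Put the four white reagent bottles of the water-test kit back in the carrier, each standing upright on the floor of the cup that has the colour of its cap; set them down, do not drop them. The two brown bottles have the same kind of caps but are bench stock: leave them standing where they are.

Things in the scene. Friction and masses are not known exactly. Their poses are not given: they have to be found in the camera images.
- kit_red_mid (a point): WHITE plastic bottle with a red cap, from the test kit; loose, to be put away. The bottle is round and stands upright: body 48 mm diameter with a sloping shoulder, 104 mm high in all; its screw cap is 31 mm diameter and 20 mm high, 84 to 104 mm above the bottom. Mass 0.10 to 0.20 kg. This point is on its axis half-way up, 52 mm above the bottom and 42 mm below the middle of the cap; z points up to the cap.
- kit_yellow_mid (a point): WHITE plastic bottle with a yellow cap, from the test kit; loose, to be put away. The bottle is round and stands upright: body 48 mm diameter with a sloping shoulder, 104 mm high in all; its screw cap is 31 mm diameter and 20 mm high, 84 to 104 mm above the bottom. Mass 0.10 to 0.20 kg. This point is on its axis half-way up, 52 mm above the bottom and 42 mm below the middle of the cap; z points up to the cap.
- kit_green_mid (a point): WHITE plastic bottle with a green cap, from the test kit; loose, to be put away. The bottle is round and stands upright: body 48 mm diameter with a sloping shoulder, 104 mm high in all; its screw cap is 31 mm diameter and 20 mm high, 84 to 104 mm above the bottom. Mass 0.10 to 0.20 kg. This point is on its axis half-way up, 52 mm above the bottom and 42 mm below the middle of the cap; z points up to the cap.
- kit_blue_mid (a point): WHITE plastic bottle with a blue cap, from the test kit; loose, to be put away. The bottle is round and stands upright: body 48 mm diameter with a sloping shoulder, 104 mm high in all; its screw cap is 31 mm diameter and 20 mm high, 84 to 104 mm above the bottom. Mass 0.10 to 0.20 kg. This point is on its axis half-way up, 52 mm above the bottom and 42 mm below the middle of the cap; z points up to the cap.
- amber_red_mid (a point): Look-alike: dark brown (amber) bottle of the same shape, also with a red cap; loose, not part of the kit and stays where it stands. The bottle is round and stands upright: body 48 mm diameter with a sloping shoulder, 104 mm high in all; its screw cap is 31 mm diameter and 20 mm high, 84 to 104 mm above the bottom. Mass 0.10 to 0.20 kg. This point is on its axis half-way up, 52 mm above the bottom and 42 mm below the middle of the cap; z points up to the cap.
- amber_blue_mid (a point): Look-alike: dark brown (amber) bottle of the same shape, also with a blue cap; loose, not part of the kit and stays where it stands. The bottle is round and stands upright: body 48 mm diameter with a sloping shoulder, 104 mm high in all; its screw cap is 31 mm diameter and 20 mm high, 84 to 104 mm above the bottom. Mass 0.10 to 0.20 kg. This point is on its axis half-way up, 52 mm above the bottom and 42 mm below the middle of the cap; z points up to the cap.
- cup_red_floor (a point): The red cup of the carrier: an open square plastic cup, 74 mm wide outside and 66 mm inside, 50 mm high, floor 4 mm thick. This point: middle of the inner floor, 9 mm above the bench, 46 mm below the rim; x, y along its sides. The four cups, in any arrangement, stand fixed two by two, 83 mm between centres, in a fixed grey tray 178 mm square, 22 mm high, with a steel handle 50 mm high outside two opposite sides.
- cup_yellow_floor (a point): The yellow cup of the carrier: an open square plastic cup, 74 mm wide outside and 66 mm inside, 50 mm high, floor 4 mm thick. This point: middle of the inner floor, 9 mm above the bench, 46 mm below the rim; x, y along its sides. The four cups, in any arrangement, stand fixed two by two, 83 mm between centres, in a fixed grey tray 178 mm square, 22 mm high, with a steel handle 50 mm high outside two opposite sides.
- cup_green_floor (a point): The green cup of the carrier: an open square plastic cup, 74 mm wide outside and 66 mm inside, 50 mm high, floor 4 mm thick. This point: middle of the inner floor, 9 mm above the bench, 46 mm below the rim; x, y along its sides. The four cups, in any arrangement, stand fixed two by two, 83 mm between centres, in a fixed grey tray 178 mm square, 22 mm high, with a steel handle 50 mm high outside two opposite sides.
- cup_blue_floor (a point): The blue cup of the carrier: an open square plastic cup, 74 mm wide outside and 66 mm inside, 50 mm high, floor 4 mm thick. This point: middle of the inner floor, 9 mm above the bench, 46 mm below the rim; x, y along its sides. The four cups, in any arrangement, stand fixed two by two, 83 mm between centres, in a fixed grey tray 178 mm square, 22 mm high, with a steel handle 50 mm high outside two opposite sides.
There are look-alikes about, which are no part of the job. What is shaped like the part that bears kit_green_mid but turquoise is not meant. What is shaped like the part that bears kit_yellow_mid but pink is not meant.

How it is judged:
At the end, for the whole second after the job is handed in: Each white bottle stands upright (within 0.12 rad), released and at rest, on the floor of the cup of its cap's colour (axis within 16 mm of the cup's middle, bottom within 6 mm of the floor); both brown bottles stand upright and still, within 30 mm of where they were at the start (horizontal distance between kit_red_mid and cup_red_floor below 0.016 m and z of kit_red_mid in the frame of cup_red_floor between 0.046 and 0.058 m and angle between each of kit_red_mid, kit_yellow_mid, kit_green_mid, kit_blue_mid, amber_red_mid, amber_blue_mid's own z axis and vertical below 0.12 rad and linear speed of each of kit_red, kit_yellow, kit_green, kit_blue, amber_red, amber_blue below 0.02 m/s and contact force between the fingers and kit_red below 0.05 N and horizontal distance between kit_yellow_mid and cup_yellow_floor below 0.016 m and z of kit_yellow_mid in the frame of cup_yellow_floor between 0.046 and 0.058 m and contact force between the fingers and kit_yellow below 0.05 N and horizontal distance between kit_green_mid and cup_green_floor below 0.016 m and z of kit_green_mid in the frame of cup_green_floor between 0.046 and 0.058 m and contact force between the fingers and kit_green below 0.05 N and horizontal distance between kit_blue_mid and cup_blue_floor below 0.016 m and z of kit_blue_mid in the frame of cup_blue_floor between 0.046 and 0.058 m and contact force between the fingers and kit_blue below 0.05 N and distance of each of amber_red_mid, amber_blue_mid from where it was at the start of the episode below 0.03 m); the robot touches nothing.
It fails at once if the brown bottle with the red cap was moved more than 30 mm or knocked over (distance of amber_red_mid from where it was at the start of the episode above 0.03 m or angle between amber_red_mid's own z axis and vertical above 0.4 rad).
It fails at once if the brown bottle with the blue cap was moved more than 30 mm or knocked over (distance of amber_blue_mid from where it was at the start of the episode above 0.03 m or angle between amber_blue_mid's own z axis and vertical above 0.4 rad).
It fails at once if a white bottle was dropped: loose in the air, touching nothing, 30 mm or more above the bench ((height (world z) of kit_red_mid above 0.085 m and contact force between anything else and kit_red below 0.01 N) or (height (world z) of kit_yellow_mid above 0.085 m and contact force between anything else and kit_yellow below 0.01 N) or (height (world z) of kit_green_mid above 0.085 m and contact force between anything else and kit_green below 0.01 N) or (height (world z) of kit_blue_mid above 0.085 m and contact force between anything else and kit_blue below 0.01 N)).
It also fails if it takes over 96 s, if anything falls off the work surface, if the arm or the gripper's body presses on something with over 40 N, if the wrist force passes 120 N, or if a joint passes its speed limit or range.

## Working session

There is one attempt and no reset: what is moved stays moved. The work goes in short steps, Python scripts to look and compute and a tool call to move; the robot and the scene stay as the last step left them, time stands still between calls to the robot, and variables do not carry over. Pictures are saved under pics/ and viewed, about 12 in all and at most 16, crops included, and the job is handed in when it is done.

Besides the shell and the picture viewer there is one more tool, called as name([rows], argument=value, ...), one row to a line, values as JSON. jog_arm: Moves the arm, as the interface text tells. Its arguments: {"type":"object","properties":{"moves":{"type":"array","items":{"type":"object","properties":{"twist":{"type":"array","items":{"type":"number"}},"xyz":{"type":"array","items":{"type":"number"}},"grip":{"type":"number"}}}},"force":{"type":"number"}},"required":["moves"]}

```bash
mkdir -p pics; python3 - <<'E'
from cell import arm
import cv2,numpy as np
s=arm.observe();print({k:np.round(v,3).tolist() for k,v in s.items()},arm.tips_ahead)
for n in("scene","side","wrist"):
    cv2.imwrite(f"pics/{n}0.png",arm.get_image(n)); p=arm.camera_params(n)
    print(n,{k:np.round(v,4).tolist() for k,v in p.items()})
a=[cv2.imread(f"pics/{n}0.png") for n in("scene","side")]
E
```

```text
{'clock': 0.0, 'joints': [1.11, 0.435, 0.025, 1.574, -0.012, 1.134, -0.075], 'dq': [0.0, 0.0, -0.002, -0.001, 0.001, 0.0, -0.0], 'joint_efforts': [-0.0, -66.785, 0.985, -31.446, -0.06, 0.043, 0.0], 'position': [0.219, -0.585, 0.237], 'ee_rot': [-3.09, -0.559, 0.001], 'force': [0.112, -0.323, 1.663], 'ft_torque': [0.043, -0.038, 0.007], 'width': 1.002} 0.011
scene {'mtx': [[494.6717, 0.0, 253.7763], [0.0, 494.6717, 195.1011], [0.0, 0.0, 1.0]], 'k1': 0.0298, 'T': [[-0.0117, 0.6042, -0.7968, 1.2843], [0.9998, -0.0035, -0.0173, 0.0198], [-0.0133, -0.7969, -0.604, 0.6614], [0.0, 0.0, 0.0, 1.0]]}
side {'mtx': [[350.0366, 0.0, 257.4521], [0.0, 350.0366, 189.2895], [0.0, 0.0, 1.0]], 'k1': 0.0031, 'T': [[-0.901, -0.3116, 0.3018, 0.2713], [-0.4335, 0.6234, -0.6508, 0.5682], [0.0146, -0.7172, -0.6967, 0.6869], [0.0, 0.0, 0.0, 1.0]]}
wrist {'mtx': [[265.0631, 0.0, 253.0909], [0.0, 265.0631, 191.6385], [0.0, 0.0, 1.0]], 'k1': -0.061, 'T_tool_cam': [[-0.0004, -0.9562, -0.2928, 0.0794], [1.0, -0.0005, 0.0002, -0.0018], [-0.0004, -0.2928, 0.9562, -0.1465], [0.0, 0.0, 0.0, 1.0]]}
```

View pics/scene0.png

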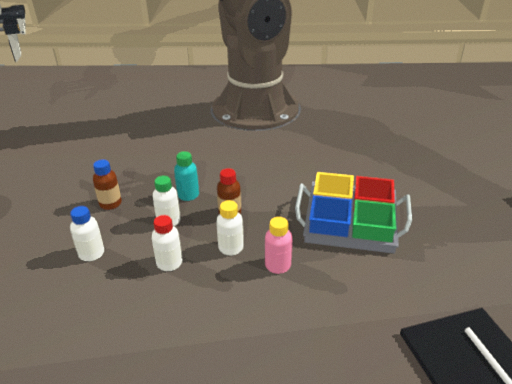

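View pics/side0.png

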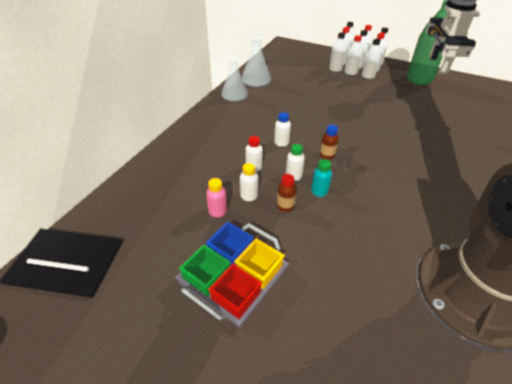

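Candidates in the scene view: red caps at (164,225) white and (228,178) brown. Blue caps at (81,215) white and (103,168) brown. Green caps at (164,184) white and (184,160) turquoise. Yellow caps at (229,210) white and (279,227) pink. I want the white-bodied one of each pair.

```bash
cat > h.py <<'E'
import cv2,numpy as np
from scipy.spatial.transform import Rotation as R
HUE={'red':((0,9),(171,180)),'yellow':((20,33),),'green':((50,78),),'blue':((108,125),)}
def blobs(im,c,amin=60,smin=150,vmin=60):
    h=cv2.cvtColor(im,cv2.COLOR_BGR2HSV);m=np.zeros(h.shape[:2],np.uint8)
    for a,b in HUE[c]: m|=cv2.inRange(h,(a,smin,vmin),(b,255,255))
    m=cv2.morphologyEx(m,cv2.MORPH_OPEN,np.ones((3,3),np.uint8))
    n,l,s,ce=cv2.connectedComponentsWithStats(m)
    return [(ce[i],s[i],l==i) for i in range(1,n) if s[i][4]>=amin]
def ray(uv,p,T):
    K=p['mtx'];d=np.linalg.inv(K)@[uv[0],uv[1],1];d=d[:2];s=d.copy()
    for _ in range(8): s=d/(1+p['k1']*(s@s))
    v=T[:3,:3]@[s[0],s[1],1];return T[:3,3],v/np.linalg.norm(v)
def proj(X,p,T):
    c=T[:3,:3].T@(np.asarray(X)-T[:3,3]);s=c[:2]/c[2];s=s*(1+p['k1']*(s@s));return (p['mtx']@[*s,1])[:2]
def plane(uv,p,T,z):
    o,v=ray(uv,p,T);return o+v*(z-o[2])/v[2]
def tri(rs):
    A=sum(np.eye(3)-np.outer(v,v) for o,v in rs);b=sum((np.eye(3)-np.outer(v,v))@o for o,v in rs)
    X=np.linalg.solve(A,b);return X,max(np.linalg.norm(np.cross(X-o,v)) for o,v in rs)
def wristT(s,p):
    T=np.eye(4);T[:3,:3]=R.from_rotvec(s['ee_rot']).as_matrix();T[:3,3]=s['position'];return T@p['T_tool_cam']
E
python3 - <<'E'
from h import *
from cell import arm
P={n:arm.camera_params(n) for n in('scene','side')};I={n:cv2.imread(f'pics/{n}0.png') for n in P}
for c in HUE:
    B={n:blobs(I[n],c,50) for n in P}
    for n in P: print(c,n,[(b[0].round(1).tolist(),b[1][4]) for b in B[n]])
    for a in B['scene']:
        for b in B['side']:
            X,e=tri([ray(a[0],P['scene'],P['scene']['T']),ray(b[0],P['side'],P['side']['T'])])
            if e<.012 and -.02<X[2]<.15: print('   ',X.round(4),round(e,4),a[0].round(),b[0].round())
cv2.imwrite('pics/crop1.png',cv2.resize(I['scene'][140:285,60:310],None,fx=3,fy=3))
E
```

```text
red scene [([227.4, 176.6], np.int32(242)), ([374.3, 188.9], np.int32(893)), ([162.5, 223.9], np.int32(270))]
red side [([253.5, 140.7], np.int32(111)), ([287.2, 181.6], np.int32(194)), ([235.0, 290.3], np.int32(1688))]
    [ 0.474  -0.0484  0.092 ] 0.0022 [227. 177.] [287. 182.]
    [0.4603 0.2533 0.0498] 0.0029 [374. 189.] [235. 290.]
    [ 0.6223 -0.156   0.0965] 0.0001 [163. 224.] [254. 141.]
yellow scene [([333.7, 184.6], np.int32(867)), ([228.4, 208.5], np.int32(275)), ([278.4, 225.7], np.int32(302))]
yellow side [([248.1, 168.9], np.int32(128)), ([214.6, 184.0], np.int32(162)), ([260.7, 260.6], np.int32(1341))]
    [0.4446 0.1694 0.0512] 0.0005 [334. 185.] [261. 261.]
    [ 0.581  -0.0415  0.0969] 0.0009 [228. 209.] [248. 169.]
    [0.6287 0.0476 0.0972] 0.0001 [278. 226.] [215. 184.]
green scene [([183.8, 158.8], np.int32(179)), ([162.6, 183.3], np.int32(198)), ([373.8, 220.5], np.int32(1501))]
green side [([296.4, 149.0], np.int32(83)), ([323.9, 165.4], np.int32(120)), ([203.6, 268.1], np.int32(1333))]
    [ 0.4836 -0.1285  0.1388] 0.0045 [184. 159.] [296. 149.]
    [ 0.4108 -0.1445  0.095 ] 0.0007 [184. 159.] [324. 165.]
    [ 0.5002 -0.1752  0.0966] 0.0003 [163. 183.] [296. 149.]
    [ 0.4233 -0.1968  0.0455] 0.0043 [163. 183.] [324. 165.]
    [0.5491 0.2349 0.0413] 0.0003 [374. 220.] [204. 268.]
blue scene [([101.5, 166.9], np.int32(201)), ([330.0, 215.6], np.int32(1451)), ([80.1, 214.4], np.int32(272))]
blue side [([283.0, 116.5], np.int32(68)), ([331.5, 129.7], np.int32(88)), ([229.4, 240.8], np.int32(1005))]
    [ 0.4412 -0.3101  0.0958] 0.0004 [102. 167.] [331. 130.]
    [0.5347 0.1503 0.0436] 0.0019 [330. 216.] [229. 241.]
    [ 0.596  -0.3087  0.0971] 0.0002 [ 80. 214.] [283. 116.]
```

View pics/crop1.png

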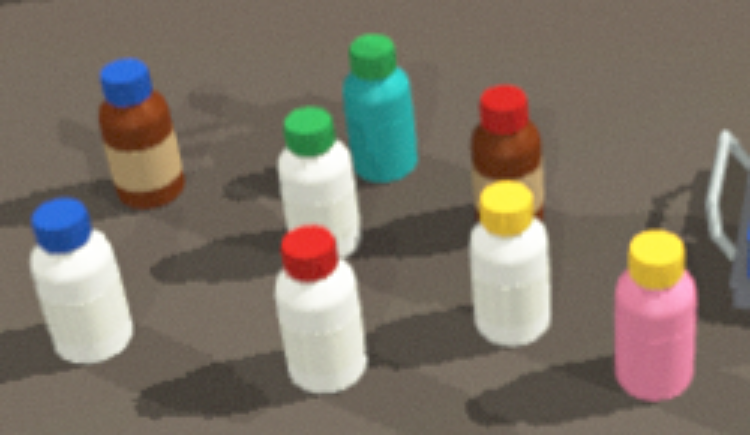

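The crop confirms white bodies under red (164,225), yellow (229,209), green (163,183) and blue (80,214). Triangulated cap heights are 0.092–0.097 m, as the text says. Next I move over the group for a wrist view.

jog_arm([
  {"xyz": [0.9,-0.6,0],"grip": -1},
  {"xyz": [1.7,-1.2,0]},
  {"xyz": [2.5,-1.7,0]},
  {"xyz": [3.3,-2.2,0]},
  {"xyz": [4.0,-2.7,0]},
])

```text
invalid input at $.moves[0]: expected keys twist, xyz, grip
```

jog_arm([
  {"xyz": [0.8,-0.5,0]},
  {"xyz": [1.6,-1.1,0],"twist": [0,0,0.7]},
  {"xyz": [2.4,-1.6,0],"twist": [0,0,1.4]},
  {"xyz": [3.1,-2.0,0],"twist": [0,0,2.05]},
  {"xyz": [3.1,-2.0,0],"twist": [0,0,2.05]},
])

```text
invalid input at $.moves[0]: expected keys twist, xyz, grip
```

jog_arm([
  {"xyz": [0.9,-0.6,0],"twist": [0,0,0],"grip": -1},
  {"xyz": [1.7,-1.2,0],"twist": [0,0,0],"grip": -1},
  {"xyz": [2.5,-1.7,0],"twist": [0,0,0],"grip": -1},
  {"xyz": [3.3,-2.2,0],"twist": [0,0,0],"grip": -1},
  {"xyz": [4.0,-2.7,0],"twist": [0,0,0],"grip": -1},
])

```text
clock: 0.78
position: [0.388, -0.3478, 0.2377]
ee_rot: [-3.091, -0.56, -0.0]
force: [1.1, -0.0, 0.2]
width: 1.002
```

jog_arm([
  {"xyz": [0.8,-0.5,0],"twist": [0,0,0],"grip": -1},
  {"xyz": [1.6,-1.1,0],"twist": [0,0,0.7],"grip": -1},
  {"xyz": [2.4,-1.6,0],"twist": [0,0,1.4],"grip": -1},
  {"xyz": [3.1,-2.0,0],"twist": [0,0,2.05],"grip": -1},
  {"xyz": [3.1,-2.0,0],"twist": [0,0,2.05],"grip": -1},
])

```text
clock: 1.4
position: [0.5214, -0.1676, 0.2374]
ee_rot: [-3.14, -0.009, -0.001]
force: [-0.8, -0.7, -0.5]
width: 0.999
```

```bash
cat > look.py <<'E'
from h import *
from cell import arm
import sys
s=arm.observe();p=arm.camera_params('wrist');T=wristT(s,p);im=arm.get_image('wrist');cv2.imwrite(f'pics/{sys.argv[1]}.png',im)
print(s['position'].round(4) if hasattr(s['position'],'round') else s['position'],np.round(s['joints'],2))
for c in HUE:
    for b in blobs(im,c,150): print(c,b[0].round(1),b[1][4],'z.094:',plane(b[0],p,T,.094)[:2].round(4),'z.055',plane(b[0],p,T,.055)[:2].round(4))
E
python3 look.py w1
```

```text
[ 0.5214 -0.1676  0.2374] [ 0.32  0.32 -0.13  1.75  0.04  1.07 -1.4 ]
red [242.1  88.7] 734 z.094: [ 0.6224 -0.1538] z.055 [ 0.6254 -0.1522]
red [153.9 217.9] 589 z.094: [ 0.4781 -0.0477] z.055 [ 0.4617 -0.0319]
yellow [52.1 85.7] 976 z.094: [0.6285 0.0495] z.055 [0.6323 0.0785]
yellow [137.3 129.9] 811 z.094: [ 0.5807 -0.0399] z.055 [ 0.5781 -0.0229]
yellow [ 27.1 215.5] 2277 z.094: [0.4789 0.1146] z.055 [0.4626 0.1523]
green [260.  201.6] 601 z.094: [ 0.4995 -0.1737] z.055 [ 0.486  -0.1748]
blue [385.9 117.3] 836 z.094: [ 0.5958 -0.3078] z.055 [ 0.5952 -0.3269]
blue [ 43.8 161.1] 1191 z.094: [0.5469 0.0758] z.055 [0.5397 0.1083]
blue [ 18.5 168.3] 1784 z.094: [0.5386 0.1106] z.055 [0.5303 0.1478]
```

View pics/w1.png

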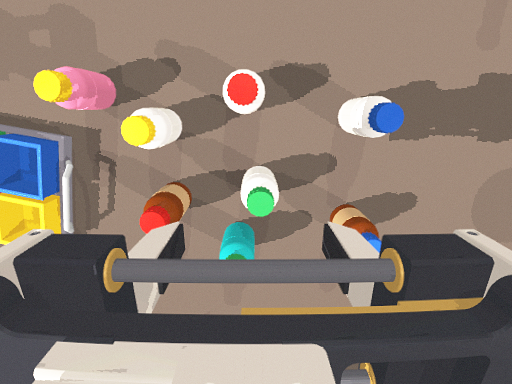

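The wrist view agrees with the stereo result to about 2 mm: red white bottle at (243,90), yellow (138,130), green (260,201), blue (386,117). I start with red.

jog_arm([
  {"xyz": [0.9,-0.1,0],"twist": [0,0,0],"grip": -1},
  {"xyz": [1.68,-0.21,0],"twist": [0,0,0],"grip": -1},
  {"xyz": [1.68,-0.21,0.8],"twist": [0,0,0],"grip": -1},
  {"xyz": [1.68,-0.21,1.6],"twist": [0,0,0],"grip": -1},
  {"xyz": [1.68,-0.21,2.1],"twist": [0,0,0],"grip": -1},
])

```text
clock: 2.08
position: [0.6178, -0.1613, 0.109]
ee_rot: [3.141, -0.002, -0.006]
force: [0.3, -0.1, 0.1]
width: 0.999
```

jog_arm([
  {"xyz": [0,0,0.24],"twist": [0,0,0],"grip": -1},
  {"xyz": [0,0,0.24],"twist": [0,0,0],"grip": 1},
  {"xyz": [0,0,0.24],"twist": [0,0,0],"grip": 1},
  {"xyz": [0,0,0.24],"twist": [0,0,0],"grip": 1},
  {"xyz": [0,0,0.24],"twist": [0,0,0],"grip": 1},
], force=20)

```text
clock: 2.7
position: [0.6204, -0.1596, 0.0982]
ee_rot: [3.141, 0.0, 0.002]
force: [0.2, -0.2, -0.8]
width: 0.615
```

jog_arm([
  {"xyz": [0,0,0],"twist": [0,0,0],"grip": 1},
  {"xyz": [0,0,0],"twist": [0,0,0],"grip": 1},
  {"xyz": [0,0,0],"twist": [0,0,0],"grip": 1},
  {"xyz": [0,0,0],"twist": [0,0,0],"grip": 1},
  {"xyz": [0,0,0],"twist": [0,0,0],"grip": 1},
])

```text
clock: 3.32
position: [0.62, -0.1594, 0.0973]
ee_rot: [-3.142, 0.0, -0.0]
force: [0.7, 0.6, 1.6]
width: 0.334
```

jog_arm([
  {"xyz": [0,0,-0.4],"twist": [0,0,0],"grip": 1},
  {"xyz": [0,0,-1.1],"twist": [0,0,0],"grip": 1},
  {"xyz": [0,0,-1.9],"twist": [0,0,0],"grip": 1},
  {"xyz": [0,0,-2.4],"twist": [0,0,0],"grip": 1},
  {"xyz": [0,-0.6,-2.4],"twist": [0,0,0],"grip": 1},
])

```text
clock: 3.95
position: [0.6209, -0.1274, 0.2441]
ee_rot: [3.138, -0.01, 0.007]
force: [-0.4, 0.1, -1.4]
width: 0.331
```

jog_arm([
  {"xyz": [-0.4,-0.7,0],"twist": [0,0,0],"grip": 1},
  {"xyz": [-0.8,-1.4,0],"twist": [0,0,0],"grip": 1},
  {"xyz": [-1.3,-2.1,0],"twist": [0,0,0],"grip": 1},
  {"xyz": [-1.8,-2.8,0],"twist": [0,0,0],"grip": 1},
  {"xyz": [-2.3,-3.5,0],"twist": [0,0,0],"grip": 1},
])

```text
clock: 4.58
position: [0.4807, 0.0875, 0.2412]
ee_rot: [3.141, -0.0, -0.0]
force: [0.6, 0.9, -1.0]
width: 0.332
```

jog_arm([
  {"xyz": [-0.5,-0.7,0],"twist": [0,0,0],"grip": 1},
  {"xyz": [-1.0,-1.4,0],"twist": [0,0,0],"grip": 1},
  {"xyz": [-1.4,-1.9,0],"twist": [0,0,0],"grip": 1},
  {"xyz": [-1.4,-1.9,0],"twist": [0,0,0],"grip": 1},
  {"xyz": [-1.4,-1.9,0],"twist": [0,0,0],"grip": 1},
])

```text
clock: 5.2
position: [0.3983, 0.1998, 0.2412]
ee_rot: [3.141, -0.001, 0.0]
force: [1.0, -0.3, -2.7]
width: 0.329
```

```bash
python3 look.py w2
```

```text
[0.3983 0.1998 0.2412] [-0.29  0.16 -0.34  1.96  0.06  1.03 -2.23]
red [212.7 120.9] 4026 z.094: [0.467  0.2448] z.055 [0.4657 0.2505]
red [474.8 116.7] 940 z.094: [ 0.4749 -0.0474] z.055 [ 0.4746 -0.0805]
red [253.2 237.1] 2077 z.094: [0.329  0.2013] z.055 [0.3093 0.2013]
yellow [485.7  14.6] 1023 z.094: [ 0.5796 -0.0407] z.055 [ 0.5932 -0.0729]
yellow [278.7 133.3] 3862 z.094: [0.4537 0.1733] z.055 [0.4506 0.1696]
green [222.8  48.9] 4652 z.094: [0.5383 0.2319] z.055 [0.5464 0.2359]
blue [293.3  62.9] 3468 z.094: [0.525  0.1601] z.055 [0.5314 0.1546]
```

View pics/w2.png

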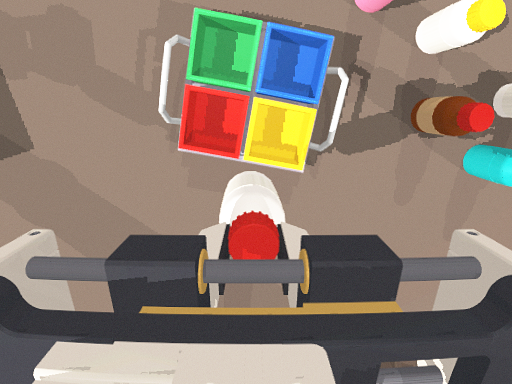

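```bash
cat > cups.py <<'E'
from h import *
from cell import arm
p=arm.camera_params('wrist');im=cv2.imread('pics/w2.png')
T=wristT({'position':[.3983,.1998,.2412],'ee_rot':[3.141,-.001,0]},p)
sc=arm.camera_params('scene');si=arm.camera_params('side')
for c in HUE:
    b=max([b for b in blobs(im,c,1000,120,50) if b[0][1]<190],key=lambda b:b[1][4])
    ct=max(cv2.findContours(b[2].astype(np.uint8),0,2)[0],key=cv2.contourArea)
    q=cv2.approxPolyDP(cv2.convexHull(ct),8,True)[:,0]
    # rectified contour on rim plane -> min-area square
    P=np.array([plane(u,p,T,.055)[:2] for u in ct[:,0].astype(float)],np.float32)
    r=cv2.minAreaRect(P)
    print(c,'rect c',np.round(r[0],4),'size',np.round(r[1],4),'ang',round(r[2],1),'| corners',q.tolist(), np.mean([plane(u.astype(float),p,T,.055) for u in q],0).round(4))
    # height check: stereo of same cup's rect centre using scene contour
E
python3 cups.py
```

```text
red rect c [0.4643 0.2509] size [0.0778 0.0768] ang 79.5 | corners [[185, 84], [248, 96], [238, 157], [179, 147]] [0.4645 0.2509 0.055 ]
yellow rect c [0.4492 0.1696] size [0.0778 0.077 ] ang 79.5 | corners [[254, 97], [315, 109], [301, 169], [244, 159]] [0.4492 0.1698 0.055 ]
green rect c [0.5448 0.236 ] size [0.0769 0.0786] ang 79.7 | corners [[195, 8], [261, 20], [250, 90], [187, 78]] [0.5455 0.2355 0.055 ]
blue rect c [0.5304 0.1544] size [0.0667 0.0664] ang 79.5 | corners [[271, 28], [327, 40], [314, 98], [261, 87]] [0.5303 0.1545 0.055 ]
```

Cup rims in the wrist view measure about 77 mm on the sides and 82–83 mm pitch on the 55 mm plane, consistent with the text. The carrier centre is (0.497, 0.203), turned −10.5°. Next I move over the red cup.

jog_arm([
  {"xyz": [0.6,-0.5,0],"twist": [0,0,0],"grip": 1},
  {"xyz": [1.08,-0.85,0],"twist": [0,0,0],"grip": 1},
  {"xyz": [1.08,-0.85,0],"twist": [0,0,0],"grip": 1},
  {"xyz": [1.08,-0.85,0.4],"twist": [0,0,0],"grip": 1},
  {"xyz": [1.08,-0.85,0.6],"twist": [0,0,0],"grip": 1},
])

```text
clock: 5.88
position: [0.4623, 0.2497, 0.204]
ee_rot: [3.14, -0.003, -0.003]
force: [0.1, -0.3, -1.7]
width: 0.331
```

```bash
python3 - <<'E'
from h import *
from cell import arm
s=arm.observe();print(s['position'],s['ee_rot'],s['joints'])
a=arm.get_image('scene');b=arm.get_image('side')
cv2.imwrite('pics/m1.png',np.hstack([cv2.resize(a[60:290,260:460],(400,460)),cv2.resize(b[150:380,130:330],(400,460))]))
E
```

```text
[0.46231315 0.24966413 0.20402875] [ 3.13986126e+00 -2.77381960e-03 -2.77450002e-03] [-0.34090729  0.33343304 -0.32946965  1.83614811  0.12694716  0.99490516
 -2.29564026]
```

View pics/m1.png

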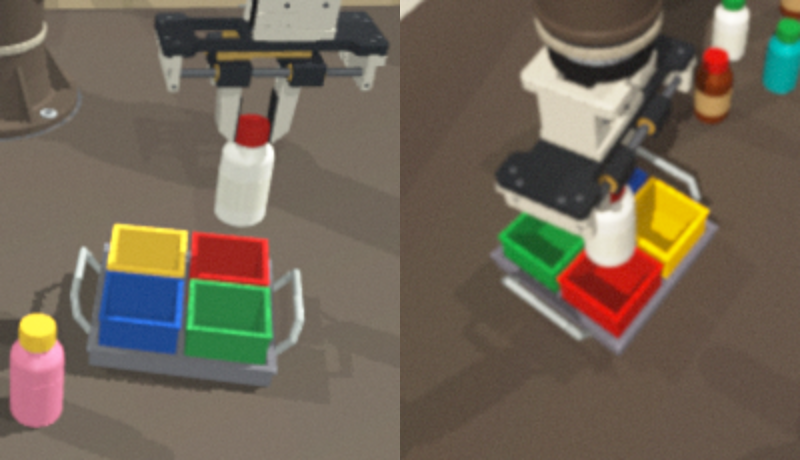

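The bottle hangs upright above the red cup (left panel, about (243,180)). I lower it now.

jog_arm([
  {"xyz": [0,0,0.5],"twist": [0,0,0],"grip": 1},
  {"xyz": [0,0,1.0],"twist": [0,0,0],"grip": 1},
  {"xyz": [0,0,1.4],"twist": [0,0,0],"grip": 1},
  {"xyz": [0,0,1.55],"twist": [0,0,0],"grip": 1},
  {"xyz": [0,0,1.62],"twist": [0,0,0],"grip": 1},
])

```text
clock: 6.6
position: [0.4632, 0.2515, 0.1085]
ee_rot: [-3.141, 0.001, -0.001]
force: [0.6, -0.4, -2.1]
width: 0.334
```

jog_arm([
  {"xyz": [0,0,0.0],"twist": [0,0,0],"grip": 1},
  {"xyz": [0,0,0],"twist": [0,0,0],"grip": 1},
])

```text
clock: 6.85
position: [0.4633, 0.2517, 0.1089]
ee_rot: [-3.141, 0.0, -0.002]
force: [-0.8, 0.6, -1.6]
width: 0.331
```

jog_arm([
  {"xyz": [0,0,0.02],"twist": [0,0,0],"grip": 1},
  {"xyz": [0,0,0.04],"twist": [0,0,0],"grip": 1},
  {"xyz": [0,0,0.04],"twist": [0,0,0],"grip": 1},
])

```text
clock: 7.22
position: [0.463, 0.2517, 0.1061]
ee_rot: [-3.141, 0.0, -0.001]
force: [-0.3, 0.7, 3.9]
width: 0.331
```

The force turned upward, so the bottle is on the floor. I open partly and rise.

jog_arm([
  {"xyz": [0,0,0],"twist": [0,0,0],"grip": -0.4},
  {"xyz": [0,0,0],"twist": [0,0,0],"grip": -0.4},
  {"xyz": [0,0,0],"twist": [0,0,0],"grip": -0.4},
  {"xyz": [0,0,-0.15],"twist": [0,0,0],"grip": -0.4},
  {"xyz": [0,0,-0.5],"twist": [0,0,0],"grip": -0.4},
])

```text
clock: 7.85
position: [0.4623, 0.2512, 0.1358]
ee_rot: [3.141, 0.0, -0.002]
force: [-0.7, -0.2, 1.0]
width: 0.7
```

jog_arm([
  {"xyz": [0,0,-0.8],"twist": [0,0,0],"grip": -0.4},
  {"xyz": [0,0,-1.65],"twist": [0,0,0],"grip": -0.4},
  {"xyz": [0.3,0.7,-1.65],"twist": [0,0,0],"grip": -0.4},
  {"xyz": [0.6,1.5,-1.65],"twist": [0,0,0],"grip": -1},
  {"xyz": [0.9,2.3,-1.65],"twist": [0,0,0],"grip": -1},
])

```text
clock: 8.48
position: [0.5172, 0.1122, 0.2357]
ee_rot: [-3.141, -0.001, -0.002]
force: [0.0, 0.2, -1.3]
width: 0.871
```

jog_arm([
  {"xyz": [0.35,0.85,0],"twist": [0,0,0],"grip": -1},
  {"xyz": [0.7,1.7,0],"twist": [0,0,0],"grip": -1},
  {"xyz": [1.05,2.55,0],"twist": [0,0,0],"grip": -1},
  {"xyz": [1.05,2.55,0],"twist": [0,0,0],"grip": -1},
  {"xyz": [1.05,2.55,0.7],"twist": [0,0,0],"grip": -1},
])

```text
clock: 9.1
position: [0.5822, -0.0394, 0.1954]
ee_rot: [-3.141, 0.002, -0.011]
force: [-0.4, 0.1, -0.1]
width: 1.001
```

```bash
python3 look.py w3
```

```text
[ 0.5822 -0.0394  0.1954] [ 0.12  0.41 -0.2   1.72  0.09  1.01 -1.68]
red [262.4 292.3] 552 z.094: [ 0.4686 -0.0479] z.055 [ 0.4385 -0.0495]
yellow [160.2 148.5] 1038 z.094: [0.6282 0.0497] z.055 [0.6233 0.0635]
yellow [256.  197.1] 880 z.094: [ 0.5801 -0.0405] z.055 [ 0.5676 -0.041 ]
green [ 33.6 204.3] 3116 z.094: [0.5723 0.1909] z.055 [0.5585 0.2268]
blue [503.3 181.1] 436 z.094: [ 0.5967 -0.2951] z.055 [ 0.5868 -0.3355]
blue [117.5 207.1] 1173 z.094: [0.5696 0.0997] z.055 [0.5554 0.1213]
blue [ 93.4 217.1] 1754 z.094: [0.5586 0.1273] z.055 [0.5427 0.1532]
```

View pics/w3.png

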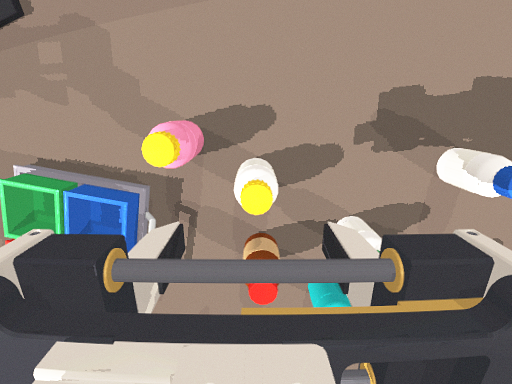

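The white-bodied yellow bottle is between the jaws at (256,197), and pink is clear at (161,149).

jog_arm([
  {"xyz": [0,0,0.7],"twist": [0,0,0],"grip": -1},
  {"xyz": [0,0,1.3],"twist": [0,0,0],"grip": -1},
  {"xyz": [0,0,1.62],"twist": [0,0,0],"grip": -1},
  {"xyz": [0,0,1.62],"twist": [0,0,0],"grip": 1},
  {"xyz": [0,0,1.62],"twist": [0,0,0],"grip": 1},
])

```text
clock: 9.78
position: [0.5804, -0.0389, 0.0969]
ee_rot: [-3.141, -0.001, -0.002]
force: [0.2, 0.9, -0.1]
width: 0.831
```

jog_arm([
  {"xyz": [0,0,0],"twist": [0,0,0],"grip": 1},
  {"xyz": [0,0,0],"twist": [0,0,0],"grip": 1},
  {"xyz": [0,0,0],"twist": [0,0,0],"grip": 1},
  {"xyz": [0,0,0],"twist": [0,0,0],"grip": 1},
  {"xyz": [0,0,0],"twist": [0,0,0],"grip": 1},
])

```text
clock: 10.4
position: [0.5797, -0.0396, 0.0955]
ee_rot: [3.141, -0.0, -0.0]
force: [0.1, -0.6, 1.5]
width: 0.329
```

jog_arm([
  {"xyz": [0,0,0],"twist": [0,0,0],"grip": 1},
  {"xyz": [0,0,0],"twist": [0,0,0],"grip": 1},
])

```text
clock: 10.65
position: [0.5798, -0.0397, 0.0955]
ee_rot: [3.141, -0.0, -0.0]
force: [0.3, -0.7, 0.8]
width: 0.333
```

jog_arm([
  {"xyz": [0,0,-0.4],"twist": [0,0,0],"grip": 1},
  {"xyz": [0,0,-1.1],"twist": [0,0,0],"grip": 1},
  {"xyz": [0,0,-1.9],"twist": [0,0,0],"grip": 1},
  {"xyz": [0,0,-2.4],"twist": [0,0,0],"grip": 1},
  {"xyz": [-0.3,-0.5,-2.4],"twist": [0,0,0],"grip": 1},
])

```text
clock: 11.28
position: [0.5638, -0.0115, 0.242]
ee_rot: [3.141, -0.007, 0.008]
force: [0.2, 0.7, -2.2]
width: 0.334
```

jog_arm([
  {"xyz": [-0.4,-0.7,0],"twist": [0,0,0],"grip": 1},
  {"xyz": [-0.9,-1.4,0],"twist": [0,0,0],"grip": 1},
  {"xyz": [-1.4,-2.2,0],"twist": [0,0,0],"grip": 1},
  {"xyz": [-1.88,-2.99,0],"twist": [0,0,0],"grip": 1},
  {"xyz": [-1.88,-2.99,0],"twist": [0,0,0],"grip": 1},
])

```text
clock: 11.9
position: [0.4463, 0.1741, 0.2397]
ee_rot: [-3.14, -0.012, 0.001]
force: [0.3, -0.4, -1.3]
width: 0.327
```

jog_arm([
  {"xyz": [0,0,0.3],"twist": [0,0,0],"grip": 1},
  {"xyz": [0,0,0.5],"twist": [0,0,0],"grip": 1},
  {"xyz": [0,0,0.5],"twist": [0,0,0],"grip": 1},
])

```text
clock: 12.28
position: [0.4486, 0.169, 0.2085]
ee_rot: [3.141, -0.002, -0.003]
force: [-0.5, -0.8, -0.6]
width: 0.331
```

jog_arm([
  {"xyz": [0,0,0.5],"twist": [0,0,0],"grip": 1},
  {"xyz": [0,0,1.0],"twist": [0,0,0],"grip": 1},
  {"xyz": [0,0,1.4],"twist": [0,0,0],"grip": 1},
  {"xyz": [0,0,1.65],"twist": [0,0,0],"grip": 1},
  {"xyz": [0,0,1.68],"twist": [0,0,0],"grip": 1},
])

```text
clock: 12.9
position: [0.4489, 0.1696, 0.1083]
ee_rot: [3.141, -0.001, -0.002]
force: [-0.3, -0.2, -1.2]
width: 0.33
```

jog_arm([
  {"xyz": [0,0,0.02],"twist": [0,0,0],"grip": 1},
  {"xyz": [0,0,0.03],"twist": [0,0,0],"grip": 1},
  {"xyz": [0,0,0.03],"twist": [0,0,0],"grip": 1},
])

```text
clock: 13.28
position: [0.4493, 0.17, 0.1074]
ee_rot: [-3.141, 0.0, -0.001]
force: [0.4, 0.6, -0.7]
width: 0.33
```

jog_arm([
  {"xyz": [0,0,0.02],"twist": [0,0,0],"grip": 1},
  {"xyz": [0,0,0.04],"twist": [0,0,0],"grip": 1},
  {"xyz": [0,0,0.055],"twist": [0,0,0],"grip": 1},
  {"xyz": [0,0,0.055],"twist": [0,0,0],"grip": 1},
])

```text
clock: 13.78
position: [0.4497, 0.1699, 0.1044]
ee_rot: [-3.141, 0.001, -0.002]
force: [-0.5, -1.9, 9.4]
width: 0.332
```

jog_arm([
  {"xyz": [0,0,-0.02],"twist": [0,0,0],"grip": -0.4},
  {"xyz": [0,0,-0.02],"twist": [0,0,0],"grip": -0.4},
  {"xyz": [0,0,-0.02],"twist": [0,0,0],"grip": -0.4},
  {"xyz": [0,0,-0.15],"twist": [0,0,0],"grip": -0.4},
  {"xyz": [0,0,-0.5],"twist": [0,0,0],"grip": -0.4},
])

```text
clock: 14.4
position: [0.4483, 0.1696, 0.1336]
ee_rot: [3.141, 0.0, -0.003]
force: [0.7, 0.5, 0.8]
width: 0.698
```

jog_arm([
  {"xyz": [0,0,-0.8],"twist": [0,0,0],"grip": -0.4},
  {"xyz": [0,0,-1.65],"twist": [0,0,0],"grip": -0.4},
  {"xyz": [0.1,0.9,-1.65],"twist": [0,0,0],"grip": -0.4},
  {"xyz": [0.2,1.8,-1.65],"twist": [0,0,0],"grip": -1},
  {"xyz": [0.3,2.7,-1.65],"twist": [0,0,0],"grip": -1},
])

```text
clock: 15.02
position: [0.467, 0.0064, 0.2334]
ee_rot: [-3.141, -0.001, -0.002]
force: [1.0, 0.4, 0.2]
width: 0.869
```

jog_arm([
  {"xyz": [0.1,0.9,0],"twist": [0,0,0],"grip": -1},
  {"xyz": [0.2,1.8,0],"twist": [0,0,0],"grip": -1},
  {"xyz": [0.5,2.7,0],"twist": [0,0,0],"grip": -1},
  {"xyz": [0.52,3.05,0],"twist": [0,0,0],"grip": -1},
  {"xyz": [0.52,3.05,0],"twist": [0,0,0],"grip": -1},
])

```text
clock: 15.65
position: [0.4979, -0.1768, 0.2328]
ee_rot: [3.141, -0.005, -0.0]
force: [-0.9, 0.2, 1.0]
width: 1.003
```

```bash
python3 look.py w4
```

```text
[ 0.4979 -0.1768  0.2328] [ 0.33  0.29 -0.11  1.81  0.04  1.05 -1.37]
red [143.1 203.7] 786 z.094: [ 0.4753 -0.0482] z.055 [ 0.4615 -0.0309]
yellow [35.9 64.2] 1065 z.094: [0.6284 0.0496] z.055 [0.6355 0.0803]
yellow [ 31.3 207.5] 1374 z.094: [0.4704 0.0918] z.055 [0.4559 0.1284]
green [251.7 182.9] 637 z.094: [ 0.4995 -0.1737] z.055 [ 0.4889 -0.1735]
green [227.4 249.7] 439 z.094: [ 0.416  -0.1438] z.055 [ 0.394  -0.1395]
blue [378.7  97.4] 508 z.094: [ 0.5909 -0.3057] z.055 [ 0.5928 -0.3235]
blue [ 33.7 149.1] 1190 z.094: [0.5402 0.071 ] z.055 [0.5352 0.1047]
blue [ 11.9 155.3] 1212 z.094: [0.5338 0.1005] z.055 [0.528  0.1382]
blue [361.1 221.2] 177 z.094: [ 0.4523 -0.3023] z.055 [ 0.4353 -0.3197]
```

jog_arm([
  {"xyz": [0.03,-0.04,0.8],"twist": [0,0,0],"grip": -1},
  {"xyz": [0.03,-0.04,1.6],"twist": [0,0,0],"grip": -1},
  {"xyz": [0.03,-0.04,2.1],"twist": [0,0,0],"grip": -1},
  {"xyz": [0.03,-0.04,2.26],"twist": [0,0,0],"grip": -1},
  {"xyz": [0.03,-0.04,2.26],"twist": [0,0,0],"grip": 1},
])

```text
clock: 16.32
position: [0.5002, -0.1717, 0.0974]
ee_rot: [-3.141, -0.002, 0.0]
force: [1.1, 0.4, 0.5]
width: 0.936
```

jog_arm([
  {"xyz": [0,0,0],"twist": [0,0,0],"grip": 1},
  {"xyz": [0,0,0],"twist": [0,0,0],"grip": 1},
  {"xyz": [0,0,0],"twist": [0,0,0],"grip": 1},
  {"xyz": [0,0,0],"twist": [0,0,0],"grip": 1},
  {"xyz": [0,0,0],"twist": [0,0,0],"grip": 1},
])

```text
clock: 16.95
position: [0.5, -0.1728, 0.0971]
ee_rot: [3.142, -0.0, 0.0]
force: [0.2, 0.5, -0.2]
width: 0.397
```

jog_arm([
  {"xyz": [0,0,0],"twist": [0,0,0],"grip": 1},
  {"xyz": [0,0,0],"twist": [0,0,0],"grip": 1},
  {"xyz": [0,0,0],"twist": [0,0,0],"grip": 1},
])

```text
clock: 17.32
position: [0.5, -0.1728, 0.097]
ee_rot: [3.141, -0.0, 0.0]
force: [-0.2, -0.7, 0.3]
width: 0.33
```

jog_arm([
  {"xyz": [0,0,-0.4],"twist": [0,0,0],"grip": 1},
  {"xyz": [0,0,-1.1],"twist": [0,0,0],"grip": 1},
  {"xyz": [0,0,-1.9],"twist": [0,0,0],"grip": 1},
  {"xyz": [0,0,-2.4],"twist": [0,0,0],"grip": 1},
  {"xyz": [0,-0.5,-2.4],"twist": [0,0,0],"grip": 1},
])

```text
clock: 17.95
position: [0.501, -0.1448, 0.2434]
ee_rot: [3.14, -0.007, 0.007]
force: [1.1, 0.9, -2.7]
width: 0.33
```

jog_arm([
  {"xyz": [0.1,-0.7,0],"twist": [0,0,0],"grip": 1},
  {"xyz": [0.3,-1.5,0],"twist": [0,0,0],"grip": 1},
  {"xyz": [0.4,-2.3,0],"twist": [0,0,0],"grip": 1},
  {"xyz": [0.5,-3.1,0],"twist": [0,0,0],"grip": 1},
  {"xyz": [0.6,-3.9,0],"twist": [0,0,0],"grip": 1},
])

```text
clock: 18.58
position: [0.5357, 0.0928, 0.2408]
ee_rot: [3.141, -0.0, -0.001]
force: [1.4, 0.1, -1.6]
width: 0.333
```

jog_arm([
  {"xyz": [0.1,-0.8,0],"twist": [0,0,0],"grip": 1},
  {"xyz": [0.16,-1.6,0],"twist": [0,0,0],"grip": 1},
  {"xyz": [0.16,-2.41,0],"twist": [0,0,0],"grip": 1},
  {"xyz": [0.16,-2.41,0.3],"twist": [0,0,0],"grip": 1},
  {"xyz": [0.16,-2.41,0.5],"twist": [0,0,0],"grip": 1},
])

```text
clock: 19.2
position: [0.5449, 0.2359, 0.2097]
ee_rot: [3.141, 0.001, -0.002]
force: [0.0, -0.4, -1.7]
width: 0.332
```

jog_arm([
  {"xyz": [0,0,0],"twist": [0,0,0],"grip": 1},
])

```text
clock: 19.32
position: [0.5451, 0.2345, 0.2098]
ee_rot: [3.14, -0.002, -0.004]
force: [0.3, -0.5, -0.6]
width: 0.334
```

jog_arm([
  {"xyz": [0,0,0.5],"twist": [0,0,0],"grip": 1},
  {"xyz": [0,0,1.0],"twist": [0,0,0],"grip": 1},
  {"xyz": [0,0,1.4],"twist": [0,0,0],"grip": 1},
  {"xyz": [0,0,1.65],"twist": [0,0,0],"grip": 1},
  {"xyz": [0,0,1.69],"twist": [0,0,0],"grip": 1},
])

```text
clock: 19.95
position: [0.5456, 0.2352, 0.1093]
ee_rot: [3.141, -0.001, -0.001]
force: [-0.9, -1.3, -2.2]
width: 0.335
```

jog_arm([
  {"xyz": [0,0,0.02],"twist": [0,0,0],"grip": 1},
  {"xyz": [0,0,0.03],"twist": [0,0,0],"grip": 1},
  {"xyz": [0,0,0.03],"twist": [0,0,0],"grip": 1},
])

```text
clock: 20.32
position: [0.5459, 0.2361, 0.1084]
ee_rot: [-3.141, 0.0, -0.001]
force: [0.3, 0.9, -1.4]
width: 0.335
```

jog_arm([
  {"xyz": [0,0,0.02],"twist": [0,0,0],"grip": 1},
  {"xyz": [0,0,0.035],"twist": [0,0,0],"grip": 1},
  {"xyz": [0,0,0.045],"twist": [0,0,0],"grip": 1},
  {"xyz": [0,0,0.045],"twist": [0,0,0],"grip": 1},
])

```text
clock: 20.82
position: [0.5462, 0.2359, 0.1059]
ee_rot: [-3.141, 0.001, -0.002]
force: [-1.2, -1.0, 6.3]
width: 0.329
```

jog_arm([
  {"xyz": [0,0,-0.01],"twist": [0,0,0],"grip": -0.4},
  {"xyz": [0,0,-0.01],"twist": [0,0,0],"grip": -0.4},
  {"xyz": [0,0,-0.01],"twist": [0,0,0],"grip": -0.4},
  {"xyz": [0,0,-0.15],"twist": [0,0,0],"grip": -0.4},
  {"xyz": [0,0,-0.5],"twist": [0,0,0],"grip": -0.4},
])

```text
clock: 21.45
position: [0.545, 0.2356, 0.135]
ee_rot: [3.141, 0.0, -0.003]
force: [-0.1, 0.4, 0.8]
width: 0.699
```

jog_arm([
  {"xyz": [0,0,-0.8],"twist": [0,0,0],"grip": -0.4},
  {"xyz": [0,0,-1.65],"twist": [0,0,0],"grip": -0.4},
  {"xyz": [0.1,0.9,-1.65],"twist": [0,0,0],"grip": -0.4},
  {"xyz": [0.2,1.8,-1.65],"twist": [0,0,0],"grip": -1},
  {"xyz": [0.3,2.7,-1.65],"twist": [0,0,0],"grip": -1},
])

```text
clock: 22.08
position: [0.5637, 0.0723, 0.235]
ee_rot: [-3.141, -0.001, -0.002]
force: [0.2, -0.0, -0.4]
width: 0.869
```

jog_arm([
  {"xyz": [0.1,0.9,0],"twist": [0,0,0],"grip": -1},
  {"xyz": [0.2,1.8,0],"twist": [0,0,0],"grip": -1},
  {"xyz": [0.3,2.7,0],"twist": [0,0,0],"grip": -1},
  {"xyz": [0.4,3.6,0],"twist": [0,0,0],"grip": -1},
  {"xyz": [0.5,4.5,0],"twist": [0,0,0],"grip": -1},
])

```text
clock: 22.7
position: [0.5937, -0.1978, 0.2349]
ee_rot: [3.142, 0.0, 0.001]
force: [0.8, 0.5, -0.5]
width: 1.003
```

jog_arm([
  {"xyz": [0.03,0.9,0],"twist": [0,0,0],"grip": -1},
  {"xyz": [0.03,1.87,0],"twist": [0,0,0],"grip": -1},
  {"xyz": [0.03,1.87,0],"twist": [0,0,0],"grip": -1},
])

```text
clock: 23.08
position: [0.5933, -0.3152, 0.2341]
ee_rot: [3.138, -0.013, -0.002]
force: [-1.5, -0.2, -0.7]
width: 0.998
```

```bash
python3 look.py w5
```

```text
[ 0.5933 -0.3152  0.2341] [ 0.47  0.52 -0.1   1.44  0.06  1.18 -1.22]
blue [250.2 289.4] 205 z.094: [ 0.4526 -0.3091] z.055 [ 0.4227 -0.3084]
```

```bash
sed -i "s/(108,125)/(104,126)/; s/smin=150/smin=130/" h.py; python3 look.py w6
```

```text
[ 0.5943 -0.3113  0.2341] [ 0.47  0.52 -0.11  1.44  0.06  1.18 -1.22]
blue [250.9 183.1] 648 z.094: [ 0.5954 -0.3074] z.055 [ 0.5848 -0.307 ]
blue [252.8 296.3] 506 z.094: [ 0.4429 -0.3086] z.055 [ 0.4116 -0.3084]
```

View pics/w6.png

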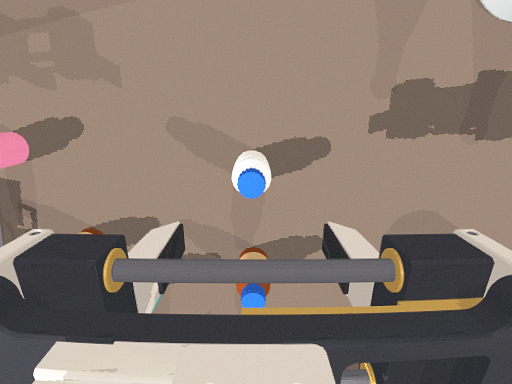

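The white blue-capped bottle is centred at (251,183); the brown one is behind at (253,297).

jog_arm([
  {"xyz": [0.01,-0.02,0.8],"twist": [0,0,0],"grip": -1},
  {"xyz": [0.01,-0.02,1.6],"twist": [0,0,0],"grip": -1},
  {"xyz": [0.01,-0.02,2.1],"twist": [0,0,0],"grip": -1},
  {"xyz": [0.01,-0.02,2.28],"twist": [0,0,0],"grip": -1},
  {"xyz": [0.01,-0.02,2.28],"twist": [0,0,0],"grip": 1},
])

```text
clock: 23.8
position: [0.5964, -0.306, 0.0977]
ee_rot: [-3.141, -0.002, -0.0]
force: [0.4, -0.2, 0.5]
width: 0.933
```

jog_arm([
  {"xyz": [0,0,0],"twist": [0,0,0],"grip": 1},
  {"xyz": [0,0,0],"twist": [0,0,0],"grip": 1},
  {"xyz": [0,0,0],"twist": [0,0,0],"grip": 1},
  {"xyz": [0,0,0],"twist": [0,0,0],"grip": 1},
  {"xyz": [0,0,0],"twist": [0,0,0],"grip": 1},
])

```text
clock: 24.42
position: [0.5959, -0.3072, 0.0974]
ee_rot: [3.141, -0.0, 0.0]
force: [0.4, -0.7, -0.7]
width: 0.394
```

jog_arm([
  {"xyz": [0,0,0],"twist": [0,0,0],"grip": 1},
  {"xyz": [0,0,0],"twist": [0,0,0],"grip": 1},
  {"xyz": [0,0,0],"twist": [0,0,0],"grip": 1},
])

```text
clock: 24.8
position: [0.5959, -0.3072, 0.0973]
ee_rot: [3.141, -0.0, -0.0]
force: [0.1, 0.3, -0.5]
width: 0.334
```

jog_arm([
  {"xyz": [0,0,-0.4],"twist": [0,0,0],"grip": 1},
  {"xyz": [0,0,-1.1],"twist": [0,0,0],"grip": 1},
  {"xyz": [0,0,-1.9],"twist": [0,0,0],"grip": 1},
  {"xyz": [0,0,-2.4],"twist": [0,0,0],"grip": 1},
  {"xyz": [0,-0.5,-2.4],"twist": [0,0,0],"grip": 1},
])

```text
clock: 25.42
position: [0.5965, -0.2802, 0.2442]
ee_rot: [3.138, -0.007, 0.007]
force: [0.7, 0.6, -2.5]
width: 0.334
```

jog_arm([
  {"xyz": [-0.1,-0.8,0],"twist": [0,0,0],"grip": 1},
  {"xyz": [-0.2,-1.6,0],"twist": [0,0,0],"grip": 1},
  {"xyz": [-0.4,-2.4,0],"twist": [0,0,0],"grip": 1},
  {"xyz": [-0.5,-3.2,0],"twist": [0,0,0],"grip": 1},
  {"xyz": [-0.6,-4.0,0],"twist": [0,0,0],"grip": 1},
])

```text
clock: 26.05
position: [0.5594, -0.0355, 0.2413]
ee_rot: [-3.142, 0.0, 0.0]
force: [0.9, 0.5, -1.2]
width: 0.328
```

jog_arm([
  {"xyz": [-0.1,-0.8,0],"twist": [0,0,0],"grip": 1},
  {"xyz": [-0.3,-1.6,0],"twist": [0,0,0],"grip": 1},
  {"xyz": [-0.4,-2.4,0],"twist": [0,0,0],"grip": 1},
  {"xyz": [-0.49,-3.19,0],"twist": [0,0,0],"grip": 1},
  {"xyz": [-0.49,-3.19,0],"twist": [0,0,0],"grip": 1},
])

```text
clock: 26.68
position: [0.5292, 0.1593, 0.2414]
ee_rot: [-3.139, -0.011, 0.001]
force: [-0.0, -0.4, -0.7]
width: 0.332
```

jog_arm([
  {"xyz": [0,0,0.3],"twist": [0,0,0],"grip": 1},
  {"xyz": [0,0,0.5],"twist": [0,0,0],"grip": 1},
  {"xyz": [0,0,0.5],"twist": [0,0,0],"grip": 1},
])

```text
clock: 27.05
position: [0.53, 0.1533, 0.2103]
ee_rot: [3.141, -0.001, -0.003]
force: [-0.5, 0.7, -0.8]
width: 0.331
```

jog_arm([
  {"xyz": [0,0,0.5],"twist": [0,0,0],"grip": 1},
  {"xyz": [0,0,1.0],"twist": [0,0,0],"grip": 1},
  {"xyz": [0,0,1.4],"twist": [0,0,0],"grip": 1},
  {"xyz": [0,0,1.65],"twist": [0,0,0],"grip": 1},
  {"xyz": [0,0,1.7],"twist": [0,0,0],"grip": 1},
])

```text
clock: 27.68
position: [0.5305, 0.154, 0.1089]
ee_rot: [3.141, -0.001, -0.001]
force: [0.5, -0.5, -1.0]
width: 0.337
```

jog_arm([
  {"xyz": [0,0,0.02],"twist": [0,0,0],"grip": 1},
  {"xyz": [0,0,0.03],"twist": [0,0,0],"grip": 1},
  {"xyz": [0,0,0.03],"twist": [0,0,0],"grip": 1},
])

```text
clock: 28.05
position: [0.5309, 0.1544, 0.1081]
ee_rot: [-3.141, 0.0, -0.001]
force: [-0.8, -1.0, -1.6]
width: 0.333
```

jog_arm([
  {"xyz": [0,0,0.02],"twist": [0,0,0],"grip": 1},
  {"xyz": [0,0,0.035],"twist": [0,0,0],"grip": 1},
  {"xyz": [0,0,0.04],"twist": [0,0,0],"grip": 1},
  {"xyz": [0,0,0.04],"twist": [0,0,0],"grip": 1},
])

```text
clock: 28.55
position: [0.5314, 0.1543, 0.1061]
ee_rot: [-3.141, 0.001, -0.003]
force: [-1.6, -2.0, 8.0]
width: 0.33
```

Blue is on the floor. I release, rise, and back off to (0.40, 0.20) for a check.

jog_arm([
  {"xyz": [0,0,-0.02],"twist": [0,0,0],"grip": -0.4},
  {"xyz": [0,0,-0.02],"twist": [0,0,0],"grip": -0.4},
  {"xyz": [0,0,-0.02],"twist": [0,0,0],"grip": -0.4},
  {"xyz": [0,0,-0.15],"twist": [0,0,0],"grip": -0.4},
  {"xyz": [0,0,-0.5],"twist": [0,0,0],"grip": -0.4},
])

```text
clock: 29.18
position: [0.5299, 0.154, 0.135]
ee_rot: [3.141, 0.0, -0.003]
force: [0.3, -0.0, -0.2]
width: 0.698
```

jog_arm([
  {"xyz": [0,0,-0.8],"twist": [0,0,0],"grip": -0.4},
  {"xyz": [0,0,-1.8],"twist": [0,0,0],"grip": -0.4},
  {"xyz": [-0.9,-0.3,-1.8],"twist": [0,0,0],"grip": -0.4},
  {"xyz": [-1.8,-0.6,-1.8],"twist": [0,0,0],"grip": -0.4},
  {"xyz": [-2.3,-0.7,-1.8],"twist": [0,0,0],"grip": -0.4},
])

```text
clock: 29.8
position: [0.39, 0.1973, 0.2438]
ee_rot: [-3.141, -0.004, -0.001]
force: [-0.0, 0.9, 0.6]
width: 0.696
```

jog_arm([
  {"xyz": [0,0,0],"twist": [0,0,0],"grip": -0.4},
  {"xyz": [0,0,0],"twist": [0,0,0],"grip": -0.4},
])

```text
clock: 30.05
position: [0.3935, 0.1961, 0.2436]
ee_rot: [-3.141, 0.001, -0.002]
force: [0.3, -0.4, 0.0]
width: 0.701
```

```bash
python3 look.py w7; python3 - <<'E'
from h import *
from cell import arm
P={n:arm.camera_params(n) for n in('scene','side')};I={n:arm.get_image(n) for n in P}
cv2.imwrite('pics/end.png',np.hstack([cv2.resize(I['scene'][110:290,60:440],(700,332))[:, :],]))
w=cv2.imread('pics/w7.png');cv2.imwrite('pics/end.png',np.vstack([cv2.resize(I['scene'][110:290,60:440],(760,360)),cv2.resize(w[0:200],(760,240))[:, :]]))
E
```

```text
[0.3935 0.1961 0.2436] [-0.27  0.15 -0.35  1.97  0.06  1.03 -2.22]
red [209.5 116.6] 3237 z.094: [0.4667 0.2449] z.055 [0.4659 0.2512]
red [471.3 112.3] 949 z.094: [ 0.4748 -0.0475] z.055 [ 0.4752 -0.0798]
yellow [275.2 128.6] 2447 z.094: [0.4538 0.1736] z.055 [0.4514 0.1704]
yellow [280.1 132.9] 685 z.094: [0.4491 0.1681] z.055 [0.4461 0.1642]
green [219.   43.4] 3667 z.094: [0.5393 0.2324] z.055 [0.5481 0.2369]
blue [291.   57.2] 3402 z.094: [0.5261 0.1587] z.055 [0.5332 0.1536]
```

View pics/end.png

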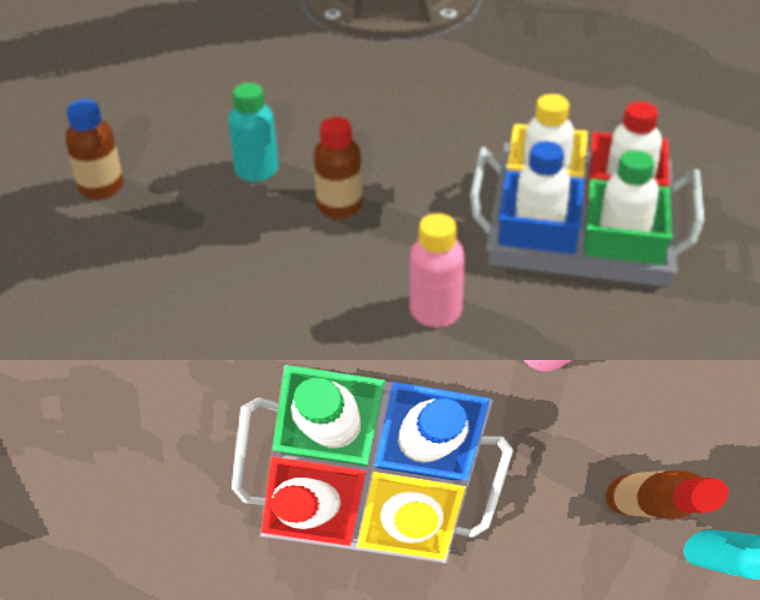

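```bash
python3 -c "
from cell import arm
print(arm.sign_off())"
```

```text
the job is handed in; nothing more can be done
None
```

I put all four white bottles in the cups matching their cap colours and handed the job in at about 30 s on the robot clock. I gripped each by its cap, lowered it until the force showed it standing on the cup floor, released it and cleared the gripper upwards.

**White bottles:** The final scene and wrist pictures show all four upright in the matching cups. I measured only the yellow cap afterwards, about 1.5 mm from its cup's middle. For red, green and blue I rely on the arm's position at release, about 1 mm from the cup centres. Contact came 8.8–8.9 mm above the grasp height for all four, as expected for a floor 9 mm above the bench.

**Brown bottles:** Both stand where they were, with the red-capped one within about 1 mm of its earlier wrist measurement and the blue-capped one at the same place in the scene picture. The turquoise and pink bottles were not touched.

**Checks that disagreed:**
- The measured outer width of three cups came out at about 77 mm instead of 74 mm. The blue cup came out at about 67 mm because its colour mask was clipped. The spacing between cups was right, at 82–83 mm.
- My first wrist check missed the white blue-capped bottle. I widened the colour range, and the next picture showed it where the first views had put it.

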